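# Park the frame rail behind the post

## Robot

A 6-joint arm with a two-finger parallel gripper is mounted at the origin on the work surface. World frame = base frame: x ahead of the robot, y to its left, z up, the work surface at z = 0. Lengths are in m, angles in rad, forces in N, time in s.
With the tool pointing down it reaches from about 0.25 to 0.725 m from the base axis. Payload 4 kg.
Tool frame: the origin (TCP) lies on the centre line of the jaws, within the pads' length; the fingertips stand 14 mm ahead of it and the grasp point (between the pads) lies 5 mm behind it; z points along the fingers, x is the direction in which the jaws open and shut, and the axes are right-handed (so a half turn about z gives the same grasp; the last joint's range is limited). The gripper opens to 85 mm and grips with 20 to 120 N. Pads are 22 mm wide; open, the fingers measure 114 mm over their backs; the gripper's body (76 mm by 85 mm) begins 54 mm behind the grasp point. The pads swing forward as they close: fully open they stand 13 mm farther back than shut.
Start: joints at [-1.196, 0.241, 0.005, 1.335, 0, 1.571], TCP at [0.183, -0.465, 0.245] pointing down, gripper open.
Joint ranges: [-2.72, 2.72], [-1.05, 1.87], [-1.09, 1.28], [-1.99, 2.15], [-1.42, 1.44], [-3.14, 3.14]. Speed limits (rad/s): [2.79, 2.79, 3.14, 3.14, 3.14, 3.14].

## Interface

Orientations are given as a unit quaternion [x, y, z, w].
In Python, from workcell import get_obs, optics, ticket gives the robot as it stands.
- The arm moves only by the shell command python3 -m inch 'ROWS'. ROWS is JSON, a list that holds one entry, the list of rows, each a list of 5 numbers: the finger opening in cm, from 0 to 8.54, then the shift along the tool's x, y, z in cm, then the turn about the tool's z in degrees. In form: [[[fingers, dx, dy, dz, roll], ...]]. A call has exactly 5 rows; each row is the pose to reach, as a shift and turn from the pose measured when the call began, along the tool's axes at that moment; what a row does not reach only later rows make up. A row lasts 1/8 s, in which the tool goes at most 62.5 mm and 10.7 degrees, less where a joint would pass 70% of its speed; a pose out of reach is approached as far as the arm can. A call with a gripper value outside its range is refused whole. The fingers move at their own pace and stop on an object; the grip force is fixed at half the most. Time passes only in rows, so rows that repeat a pose let the fingers close, or fill a call up. It gives the time, the measured TCP pose, the force and the opening at its end, in the units of the state.
- get_obs(): the state, without advancing time (a new reading comes with each control period).
- optics.camera(name): name is "scene" or "top" or "wrist"; returns (picture, depth): 400x640x3 uint8, red, green, blue; 400x640 float32, m along the optical axis (not along the pixel's ray), 0 where there is no reading.
- optics.camera_info(name): a dict with "vfov" (degrees; the focal length in pixels is half the picture's height over the tangent of half this angle, whatever the lens; pixels are square), "cx", "cy" (the principal point, pixels), "R" (3x3) and "t" (3): a world point X has camera coordinates R X + t. Camera axes: x right, y down, z forward; pixel columns grow to the right and rows downward; lengths in m; the calibration is good to about 2 mm. A picture is of the moment at which its call begins: read the wrist's pose just before it. camera_info takes no time and is no camera call; for the wrist camera it gives the pose at the moment of the call.
- ticket.job_done(): hands the job in, once; it reports no verdict.
The state is a dict: "clock": time; "joint_pos": joint angles; "joint_vel": joint speeds; "tau": joint torques, N m; "eef_pos": TCP position; "tool_rot": TCP orientation; "ft_force": force on the tool from outside, world axes, zero at the start; "ft_torque": the same for the moment, N m; "grip_width": finger opening in m.
Only numpy, scipy, OpenCV 4.12 (cv2) and the standard library are available. Lean on these libraries where they do the work, as an engineer would, in place of code of your own. Each camera call takes 0.05 s, during which the arm holds its last target.

## Task

Put the cream rail away in the aluminium parking bay by pushing it along the bench with the fingertips, never gripping or lifting it: work its blue-capped end in behind the post first, then swing the other end in past the cheek, and push the rail fully home, flat against the back wall along its whole length. Leave the things standing or lying around it (blue bottle, jar, beaker, spatula) where they are.

Things in the scene. Friction and masses are not known exactly. Their poses are not given: they have to be found in the camera images.
- rail: loose cream bar (0.2 to 0.45 kg), 240 mm long, 26 wide, 22 tall, flat on the bench in front of the bay, right of the post. Origin: centre of its underside. y runs along it to the blue-capped end, x across it (away from the robot when parallel to the bay), z up. Slides with ordinary friction
- blue_end (a point): centre of the rail's blue-capped end face, 11 mm above its underside, 120 mm along the rail's +y from its origin
- grey_end (a point): centre of the rail's grey-capped end face, 11 mm above its underside, 120 mm along the rail's -y
- bay: fixed aluminium bay: back wall and two cheeks, open towards the robot; 26 mm high, walls 8 thick, floor = bench. Inside 280 mm long, 60 deep. Origin: on the bench, middle of the back wall's inner face; x points into the wall, away from the robot, y left along the wall, z up. Cheeks' inner faces at y = +140 and -140 mm, reaching out to x = -60 mm
- post: fixed upright white post with blue top, 40 mm diameter, 70 tall, in the left part of the bay's mouth: axis 70 to 74 mm before the back wall (50 to 54 mm gap behind it), 55 to 85 mm left of the bay's middle. The clear mouth right of it is shorter than the rail. Origin: its axis on the bench; axes parallel to the bay's
- blue_bottle: bystander, loose: small dark-blue bottle with black cap, 44 mm wide, 80 mm tall, just outside the bay's right cheek. Origin: centre of its underside. Leave it where it stands
- brown_jar: bystander, loose: brown glass jar with black cap, 48 mm wide, 55 mm tall, in front of and left of the post. Origin: centre of its underside. Leave it where it stands
- beaker: bystander, loose: open glass beaker, 66 mm wide, 85 mm tall, just outside the bay's left cheek. Origin: centre of its underside. Leave it where it stands
- spatula: bystander, loose: thin steel laboratory spatula, 150 mm long, 12 wide, 4 thick, lying on the bench behind the bay's back wall. Origin: on its underside. Leave it where it stands
Things that resemble listed ones, but are neither listed nor needed, are in the scene too. Leave any green or red look-alike of the post alone.

How it is judged:
By the outcome, as a careful person would: the job done as asked, in the order asked, and still so for the second after the job is handed in, with the robot touching nothing.
It also fails if it takes over 72 s, if anything falls off the work surface, if the arm or the gripper's body presses on something with over 40 N, if the wrist force passes 120 N, or if a joint passes its speed limit or range.

## Working session

There is one attempt and no reset: what is moved stays moved. The work goes in short steps, Python scripts to look and compute and a shell command to move; the robot and the scene stay as the last step left them, time stands still between calls to the robot, and variables do not carry over. Pictures are saved under pics/ and viewed, and the job is handed in when it is done.

```bash
ls; mkdir -p pics
python3 - <<'E'
from workcell import get_obs, optics, ticket
import cv2
o=get_obs();print(o)
for n in ["scene","top"]:
    p,d=optics.camera(n); cv2.imwrite(f"pics/{n}0.png",p[:,:,::-1]); 
    import numpy as np
    np.savez(f"pics/{n}0.npz",p=p,d=d)
    print(n,optics.camera_info(n))
E
```

```text
pics
{'clock': 0.0, 'joint_pos': array([-1.19598955e+00,  2.41433256e-01,  3.70054790e-03,  1.33522517e+00,
        2.24971979e-05,  1.57082044e+00]), 'joint_vel': array([-0.00090173,  0.00168779, -0.00024307, -0.00109558, -0.00166561,
       -0.00044545]), 'tau': array([ 1.36375409e-03, -3.72320724e+01,  2.52406222e+01,  1.71174301e-02,
        2.99508129e-04, -2.68591080e-06]), 'eef_pos': array([ 0.18282392, -0.46470596,  0.24439379]), 'tool_rot': array([ 8.26458913e-01, -5.62996001e-01, -8.86900033e-04, -6.17748416e-04]), 'ft_force': array([-0.32105296,  0.27039062,  0.15655713]), 'ft_torque': array([-0.02883508,  0.04621385,  0.02219912]), 'grip_width': 0.0857559327834079}
scene {'vfov': 50.31936570164088, 'cx': 327.75005348581305, 'cy': 200.6786153109628, 'R': array([[-6.84482473e-01,  7.29029317e-01,  1.62655581e-05],
       [ 4.61678382e-01,  4.33485104e-01, -7.73914553e-01],
       [-5.64213449e-01, -5.29723438e-01, -6.33290031e-01]]), 't': array([ 0.39532633, -0.27370221,  1.29545168])}
top {'vfov': 55.27211022502184, 'cx': 320.0165129251026, 'cy': 203.44098046701083, 'R': array([[-0.02941174, -0.99925906, -0.02482505],
       [-0.99145962,  0.03232104, -0.12634545],
       [ 0.12705421,  0.02089699, -0.99167562]]), 't': array([0.07915378, 0.63470148, 0.77676318])}
```

View pics/scene0.png

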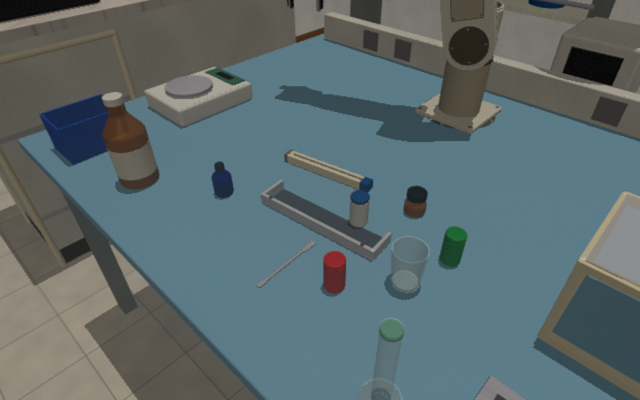

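View pics/top0.png

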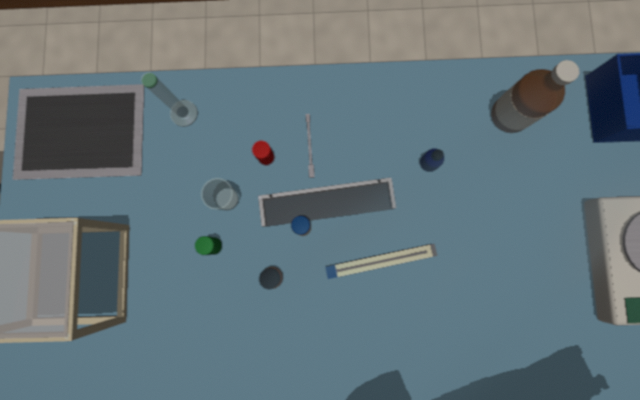

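Top view: bay about (328,203), blue-topped post (300,225), rail with its blue cap at (331,271) and grey end at (433,250), jar (270,277), blue bottle (432,160), beaker (220,195). The green (207,245) and red (262,152) cylinders are post look-alikes. The big brown bottle at upper right isn't listed. I'll enlarge and measure.

```bash
cat > h.py <<'E'
import numpy as np, cv2
from workcell import get_obs, optics
def K(ci,h=400):
    f=h/2/np.tan(np.radians(ci['vfov'])/2); return f,ci['cx'],ci['cy']
def ray(ci,u,v,z):
    f,cx,cy=K(ci); R=np.array(ci['R']);t=np.array(ci['t'])
    d=R.T@np.array([(u-cx)/f,(v-cy)/f,1]); c=-R.T@t
    return c+d*(z-c[2])/d[2]
def proj(ci,X):
    f,cx,cy=K(ci); p=np.array(ci['R'])@np.array(X)+np.array(ci['t'])
    return np.array([cx+f*p[0]/p[2],cy+f*p[1]/p[2]])
E
python3 - <<'E'
from h import *
z=np.load('pics/top0.npz');p=z['p'];ci=optics.camera_info('top')
c=p[140:300,180:480];cv2.imwrite('pics/topcrop0.png',cv2.resize(c[:,:,::-1],None,fx=2.6,fy=2.6,interpolation=cv2.INTER_CUBIC))
hsv=cv2.cvtColor(p,cv2.COLOR_RGB2HSV)
print(p[271,331],p[225,300],p[258,385],p[250,433],p[195,300],p[188,320])
z=np.load('pics/scene0.npz');p=z['p']
c=p[130:300,190:480];cv2.imwrite('pics/scenecrop0.png',cv2.resize(c[:,:,::-1],None,fx=2.7,fy=2.7,interpolation=cv2.INTER_CUBIC))
E
```

```text
[ 53  84 117] [ 35  69 107] [160 159 138] [97 96 98] [67 70 72] [146 145 145]
```

View pics/topcrop0.png

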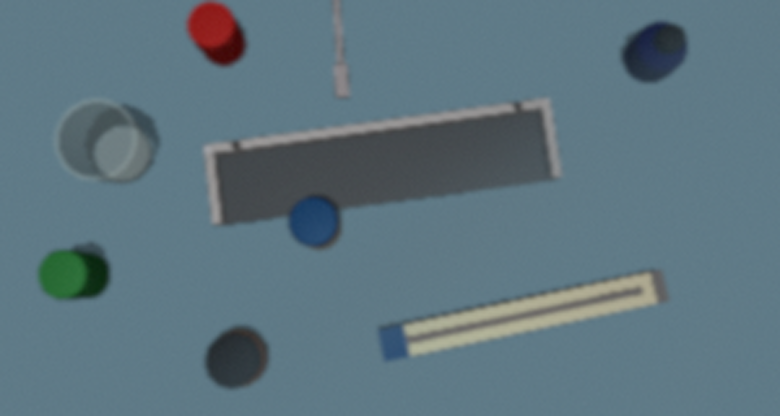

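View pics/scenecrop0.png

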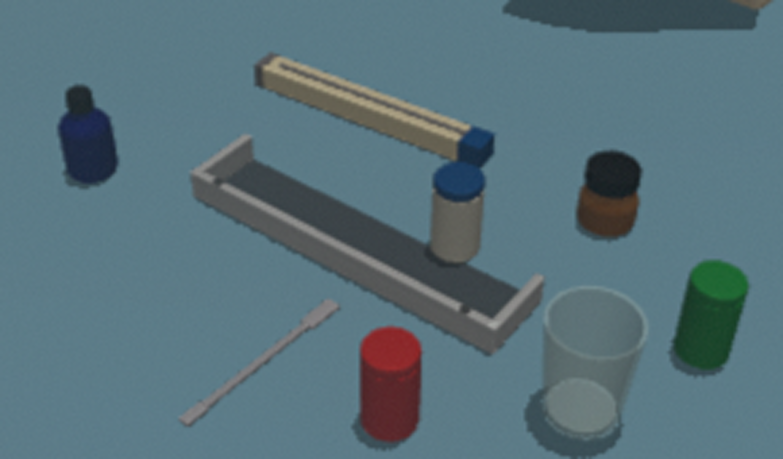

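```bash
cat >> h.py <<'E'
def railpose(p,ci,mask_roi=None):
    """rail top cream mask -> center & axis using z=.022"""
    hsv=cv2.cvtColor(p,cv2.COLOR_RGB2HSV).astype(int)
    m=((hsv[...,0]>18)&(hsv[...,0]<40)&(hsv[...,1]>25)&(hsv[...,2]>110)).astype(np.uint8)
    return m
E
python3 - <<'E'
from h import *
z=np.load('pics/top0.npz');p=z['p'];ci=optics.camera_info('top')
f=lambda u,v:(u/2.6+180-.3,v/2.6+140-.3)
for n,u,v,h in [('oBL',205,146,.026),('oBR',550,99,.026),('oFR',561,178,.026),('oFL',213,224,.026),
 ('iBL',216,154,.026),('iBR',542,109,.026),('post',315,220,.07),('blueL',378,327,.022),('blueN',385,361,.022),('blue/cream f',403,324,.022),('greyF',661,270,.022),('greyN',667,300,.022),('cap/jar',235,358,.055),('bottlecap',669,38,.08),('beaker base',122,153,0.003)]:
    print(n,ray(ci,*f(u,v),h).round(4))
m=railpose(p,ci); nn,l,st,ce=cv2.connectedComponentsWithStats(m)
for i in range(1,nn):
    if st[i,4]>100: print(st[i],ce[i])
E
```

```text
oBL [0.66   0.1942 0.026 ]
oBR [ 0.6904 -0.0979  0.026 ]
oFR [ 0.6232 -0.1035  0.026 ]
oFL [0.5938 0.1881 0.026 ]
iBL [0.6529 0.185  0.026 ]
iBR [ 0.682  -0.0907  0.026 ]
post [0.5912 0.0995 0.07  ]
blueL [0.5048 0.0529 0.022 ]
blueN [0.477 0.048 0.022]
blue/cream f [0.5066 0.0322 0.022 ]
greyF [ 0.5446 -0.1822  0.022 ]
greyN [ 0.5199 -0.1854  0.022 ]
cap/jar [0.4849 0.1666 0.055 ]
bottlecap [ 0.7259 -0.185   0.08  ]
beaker base [0.6598 0.2709 0.003 ]
[ 227    0  100   67 1234] [279.1815235   38.64100486]
[461   6  33  26 237] [480.28691983  20.5021097 ]
[546   6  18  21 102] [553.09803922  16.49019608]
[610   7  25  30 151] [621.10596026  20.10596026]
[368   8  39  29 241] [385.82572614  20.95435685]
[ 29  17  53  31 365] [52.39726027 33.76712329]
[518  16  21  19 114] [528.28947368  24.6754386 ]
[332  20  20  25 103] [340.51456311  32.80582524]
[134  25  19  33 170] [143.55294118  41.52941176]
[345  25  84  37 701] [386.74322397  45.7660485 ]
[  0  27  32  21 185] [16.2        36.85945946]
[279  31  26  17 130] [293.76923077  40.3       ]
[164  33  29  30 185] [177.47027027  48.65405405]
[479  33  18  24 134] [487.58208955  45.20149254]
[447  34  32  24 185] [463.57297297  45.76756757]
[511  36  54  20 268] [538.2238806  46.7238806]
[  0  44  28  36 243] [10.19341564 61.19753086]
[ 19  45  25  24 183] [32.63387978 56.03278689]
[ 43  44  17  30 119] [51.22689076 59.11764706]
[ 95  50  25  22 122] [108.08196721  61.27868852]
[180  53  43  16 148] [203.05405405  61.22297297]
[   0  218   78  125 1169] [ 53.92386655 278.01368691]
[121 231   6  79 268] [123.31343284 269.8880597 ]
[337 245  96  31 901] [385.68590455 259.59267481]
[ 77 317  38   8 209] [ 92.41148325 319.69856459]
```

```bash
cat >> h.py <<'E'
TH=np.radians(5.85); O=np.array([.6677,.0479]); c,s=np.cos(TH),np.sin(TH)
BX=np.array([c,s]);BY=np.array([-s,c])
def b2w(x,y): return O+x/1e3*BX+y/1e3*BY
def w2b(p):
    d=(np.array(p)[:2]-O)*1e3; return np.array([d@BX,d@BY])
def tool(o=None):
    from scipy.spatial.transform import Rotation as Rr
    o=o or get_obs(); return o,Rr.from_quat(o['tool_rot']).as_matrix()
def goto(xb,yb,z,phi=None):
    """bay mm, z m, phi = wanted tilt: tool x = -u(phi). prints tool-frame cm and roll deg"""
    o,R=tool(); w=b2w(xb,yb); d=R.T@(np.array([w[0],w[1],z])-o['eef_pos'])*100
    a=np.degrees(np.arctan2(R[1,0],R[0,0])); cur=-a-90+np.degrees(TH)   # tool x angle = -90+5.85-phi
    print('clock %.2f'%o['clock'],'tcp bay',w2b(o['eef_pos']).round(1),'z',o['eef_pos'][2].round(4),'phi %.1f'%cur,'F',o['ft_force'].round(1),'w',round(o['grip_width'],4))
    print(' delta cm',d.round(2),'roll',None if phi is None else round(phi-cur,1))
E
python3 -c "
from h import *
goto(-220,-98,.1,16)"
```

```text
clock 0.10 tcp bay [-534.6 -460.6] z 0.2445 phi -15.6 F [-0.4  0.4 -0.3] w 0.0858
 delta cm [-26.42 -40.06  14.5 ] roll 31.6
```

```bash
python3 -m inch '[[[8.5,-3,-4.5,1,6],[8.5,-6,-9,2,12],[8.5,-9,-13.5,3,18],[8.5,-12,-18,4,25],[8.5,-15,-22.5,5,31.6]]]'; python3 -c "
from h import *
goto(-220,-98,.1,16)"
```

```text
clock: 0.72
eef_pos: [0.3378, -0.2412, 0.1943]
tool_rot: [-0.64, 0.768, 0.001, 0.0]
ft_force: [-0.5, -0.9, 0.5]
grip_width: 0.0851
clock 0.72 tcp bay [-357.6 -253.9] z 0.1943 phi 16.2 F [-0.5 -0.9  0.5] w 0.0851
 delta cm [-18.8   -8.87   9.45] roll -0.2
```

```bash
python3 -m inch '[[[8.5,-5,-2.4,1,0],[8.5,-10,-4.8,2,0],[8.5,-15,-7,3,0],[8.5,-18.8,-8.9,4.5,0],[8.5,-18.8,-8.9,4.5,0]]]'
python3 - <<'E'
from h import *
goto(-220,-98,.015,16)
ci=optics.camera_info('wrist');p,d=optics.camera('wrist');cv2.imwrite('pics/w1.png',p[:,:,::-1]);np.savez('pics/w1.npz',p=p,d=d);import pickle;pickle.dump(ci,open('pics/w1.pkl','wb'))
E
```

```text
clock: 1.35
eef_pos: [0.4582, -0.0764, 0.148]
tool_rot: [-0.645, 0.764, 0.004, 0.001]
ft_force: [-0.2, 0.3, -0.2]
grip_width: 0.0851
clock 1.35 tcp bay [-221.1 -102.3] z 0.148 phi 15.5 F [-0.2  0.3 -0.2] w 0.0851
 delta cm [-0.35 -0.04 13.3 ] roll 0.5
```

View pics/w1.png

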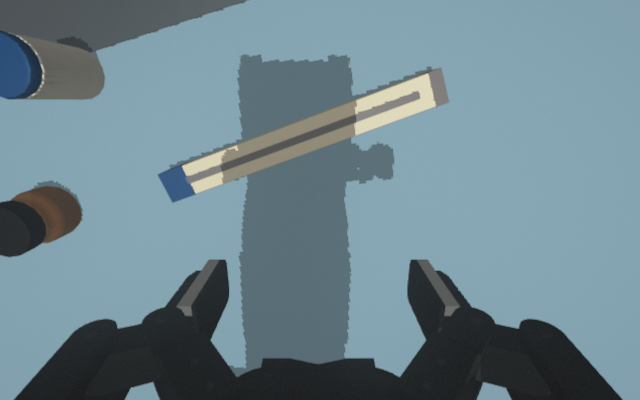

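The wrist view shows the rail's blue end at (158–173, 180–202) and its grey end at (440–449, 69–101). The post is at (40,65), the jar at (40,220), and the open fingers are at the bottom.

Run:
```python
from h import *
import pickle
ci=pickle.load(open('pics/w1.pkl','rb'))
for n,u,v in [('bF',158,180),('bN',173,202),('gF',440,68),('gN',449,101)]: print(n,w2b(ray(ci,u,v,.022)).round(1))
goto(-222,-98,.02)
```

```text
bF [-169.8   23.3]
bN [-191.1   19. ]
gF [-147.3 -216.6]
gN [-172.5 -219.7]
clock 1.40 tcp bay [-221.8 -103.3] z 0.1485 phi 15.6 F [-0.3 -0.9 -0.3] w 0.085
 delta cm [-0.42  0.11 12.85] roll None
```

Run:
```python
from h import *
import pickle
ci=pickle.load(open('pics/w1.pkl','rb'));d=np.load('pics/w1.npz')['d']
f,cx,cy=K(ci)
for u,v in [(222,263),(225,280),(417,263),(414,280),(213,262),(190,300),(200,275)]:
    z=d[v,u];X=np.array(ci['R']).T@(np.array([(u-cx)/f*z,(v-cy)/f*z,z])-ci['t']); print(u,v,z.round(3),X.round(4),'ahead mm',(148-X[2]*1e3).round(1))
```

```text
222 263 0.14 [ 0.4751 -0.0358  0.1514] ahead mm -3.4
225 280 0.144 [ 0.4655 -0.0341  0.1496] ahead mm -1.6
417 263 0.136 [ 0.462  -0.1209  0.1536] ahead mm -5.6
414 280 0.0 [ 0.5357 -0.0906  0.2755] ahead mm -127.5
213 262 0.138 [ 0.4771 -0.0328  0.1531] ahead mm -5.1
190 300 0.111 [ 0.4773 -0.0338  0.1812] ahead mm -33.2
200 275 0.127 [ 0.4775 -0.0312  0.1642] ahead mm -16.2
```

```bash
python3 -m inch '[[[8.5,-0.3,0.1,3,0],[8.5,-0.3,0.1,6,0],[8.5,-0.3,0.1,9,0],[8.5,-0.3,0.1,11.5,0],[8.5,-0.3,0.1,12.3,0]]]'; python3 -c "
from h import *
goto(-150,-110,.015,16)"
```

```text
clock: 2.02
eef_pos: [0.4547, -0.0764, 0.0245]
tool_rot: [-0.644, 0.765, 0.005, 0.001]
ft_force: [-0.5, -0.5, -0.6]
grip_width: 0.085
clock 2.02 tcp bay [-224.6 -102. ] z 0.0245 phi 15.6 F [-0.5 -0.5 -0.6] w 0.085
 delta cm [-1.23 -7.41  0.91] roll 0.4
```

```bash
python3 -m inch '[[[8.5,0,0,1,0],[8.5,-0.2,-1,1.4,0],[8.5,-0.4,-2.5,1.4,0],[8.5,-0.6,-4,1.4,0],[8.5,-0.8,-5.5,1.4,0]]]';python3 -m inch '[[[8.5,0,-1.5,0,0],[8.5,-0.2,-2.5,0,0],[8.5,-0.4,-3.5,0,0],[8.5,-0.5,-4,0,0],[8.5,-0.5,-4,0,0]]]'
cat >> h.py <<'E'
import pickle
def shot(cam,name):
    ci=optics.camera_info(cam);p,d=optics.camera(cam);cv2.imwrite(f'pics/{name}.png',p[:,:,::-1]);np.savez(f'pics/{name}.npz',p=p,d=d);pickle.dump(ci,open(f'pics/{name}.pkl','wb'))
    return p,d,ci
def crop(p,name,x0,y0,x1,y1,k):
    cv2.imwrite(f'pics/{name}.png',cv2.resize(p[y0:y1,x0:x1,::-1],None,fx=k,fy=k,interpolation=cv2.INTER_CUBIC))
E
python3 - <<'E'
from h import *
goto(-105,-118,.01,16)
p,d,ci=shot('top','t2'); crop(p,'t2c',200,140,480,300,2.8)
p,d,ci=shot('wrist','w2')
E
```

```text
clock: 2.65
eef_pos: [0.5106, -0.0819, 0.0106]
tool_rot: [-0.647, 0.763, 0.006, 0.002]
ft_force: [-0.3, -0.0, -0.2]
grip_width: 0.0847
clock: 3.28
eef_pos: [0.5511, -0.0859, 0.0105]
tool_rot: [-0.648, 0.762, 0.006, 0.003]
ft_force: [0.5, 0.2, 0.1]
grip_width: 0.0849
clock 3.27 tcp bay [-129.6 -121.2] z 0.0105 phi 15.1 F [0.5 0.2 0.1] w 0.0849
 delta cm [-0.95 -2.29  0.05] roll 0.9
```

View pics/w2.png

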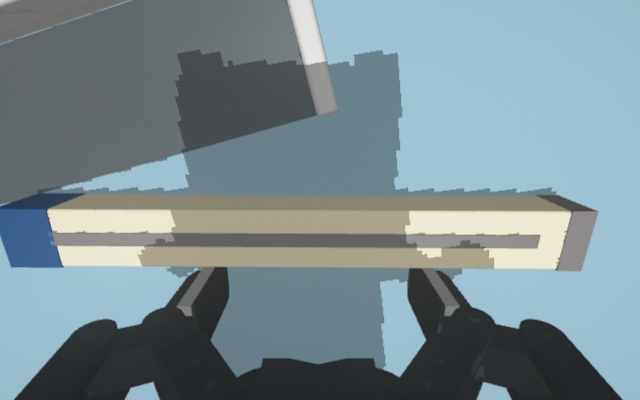

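View pics/t2c.png

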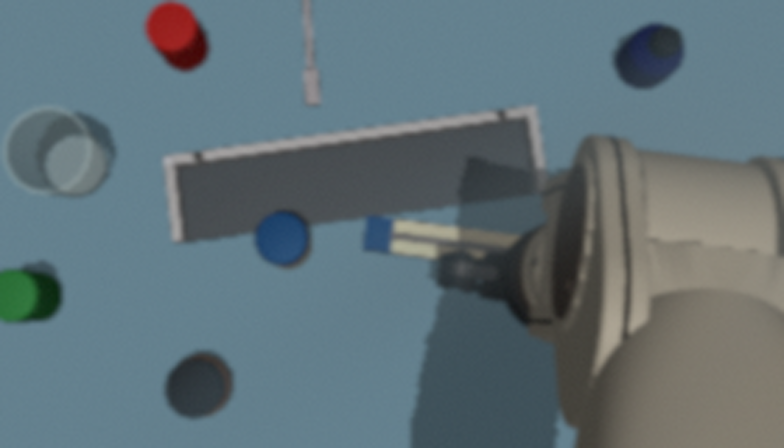

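Run:
```python
from h import *
ci=pickle.load(open('pics/w2.pkl','rb'))
for n,u,v in [('bF',0,209),('bN',12,267),('gF',597,211),('gN',583,269),('cheek tip',338,109),('cheek tip o',319,115),('chk',305,0)]: print(n,w2b(ray(ci,u,v,.022 if n[0]!='c' else .026)).round(1))
print(-np.array(ci['R']).T@ci['t'])
ci=pickle.load(open('pics/t2.pkl','rb'))
for n,u,v in [('bF',368,215),('bN',364,247),('post',282,237),('iFR',533,193)]: print(n,w2b(ray(ci,u/2.8+199.7,v/2.8+139.7,{'b':.022,'p':.07,'i':.026}[n[0]])).round(1))
```

```text
bF [-60.3  -8.8]
bN [-84.7   1.1]
gF [-121.7 -236. ]
gN [-146.6 -230.5]
cheek tip [ -58.3 -147.9]
cheek tip o [ -58.5 -141.1]
chk [ -24.  -145.9]
[ 0.62858086 -0.1002516   0.13792429]
bF [-58.7  -5.5]
bN [-83.   1.]
post [-70.7  60. ]
iFR [ -59.2 -134.3]
```

```bash
python3 -m inch '[[[8.5,0,-0.6,0,0.4],[8.5,0,-1.2,0,0.8],[8.5,0,-1.8,0,1.2],[8.5,0,-2.4,0,1.6],[8.5,0,-2.4,0,1.6]]]';python3 - <<'E'
from h import *
goto(-105,-118,.01,16)
p,d,ci=shot('wrist','w3')
E
```

```text
clock: 4.0
eef_pos: [0.5741, -0.0976, 0.0105]
tool_rot: [-0.642, 0.767, 0.008, 0.006]
ft_force: [0.7, 0.3, 0.4]
grip_width: 0.0851
clock 4.00 tcp bay [-107.9 -135.2] z 0.0105 phi 16.0 F [0.7 0.3 0.4] w 0.0851
 delta cm [-1.73  0.2   0.08] roll 0.0
```

View pics/w3.png

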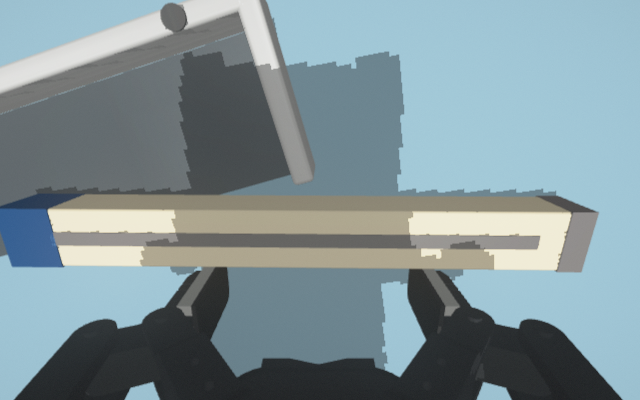

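```bash
cat >> h.py <<'E'
def ends(bF,bN,gF,gN,ci,P=(-70.8,59.5),z=.022):
    b=(w2b(ray(ci,*bF,z))+w2b(ray(ci,*bN,z)))/2;g=(w2b(ray(ci,*gF,z))+w2b(ray(ci,*gN,z)))/2
    u=b-g;L=np.hypot(*u);u/=L;n=np.array([u[1],-u[0]])
    print('blue',b.round(1),'grey',g.round(1),'L',L.round(1),'phi',np.degrees(np.arctan2(u[0],u[1])).round(1),'post off',((b-P)@n).round(1),'cheek clr',((np.array([-60,-140])-b)@n-13).round(1))
E
python3 - <<'E'
from h import *
ci=pickle.load(open('pics/w3.pkl','rb'))
ends((0,209),(12,267),(598,211),(583,270),ci)
ci=pickle.load(open('pics/w2.pkl','rb'))
ends((0,209),(12,267),(597,211),(583,270),ci)
goto(-107,-135,.06,16)
E
```

```text
blue [-48.8 -18. ] grey [-114. -247.] L 238.0 phi 15.9 post off 42.4 cheek clr 9.6
blue [-72.5  -3.8] grey [-134.4 -233.3] L 237.6 phi 15.1 post off 14.9 cheek clr 34.5
clock 4.05 tcp bay [-108.1 -135.1] z 0.0105 phi 16.0 F [-0.2 -0.1  0.8] w 0.0847
 delta cm [-0.13 -0.08 -4.95] roll 0.0
```

```bash
python3 -m inch '[[[8.5,0,1.2,0,0],[8.5,0,1.5,-3,0],[4,4,1.0,-6,0],[0,9,-1,-6,0],[0,14,-2.4,-5.5,0]]]';python3 - <<'E'
from h import *
goto(-123,-280,.06,16)
goto(-123,-280,.022,16)
E
```

```text
clock: 4.68
eef_pos: [0.5737, -0.2418, 0.0644]
tool_rot: [-0.642, 0.766, 0.006, 0.006]
ft_force: [0.5, -0.4, 1.1]
grip_width: 0.0319
clock 4.67 tcp bay [-123.1 -278.6] z 0.0644 phi 15.9 F [ 0.5 -0.4  1.1] w 0.0319
 delta cm [ 0.14 -0.04  0.44] roll 0.1
clock 4.67 tcp bay [-123.1 -278.6] z 0.0644 phi 15.9 F [ 0.5 -0.4  1.1] w 0.0319
 delta cm [ 0.21 -0.05  4.24] roll 0.1
```

```bash
python3 -m inch '[[[0,0.3,0,0,0],[0,0.3,0,0,0],[0,0.3,0,1.5,0],[0,0.3,0,3,0],[0,0.3,0,4.2,0]]]';python3 - <<'E'
from h import *
goto(-123,-280,.022,16)
p,d,ci=shot('wrist','w4')
E
```

```text
clock: 5.3
eef_pos: [0.5725, -0.2426, 0.0205]
tool_rot: [-0.643, 0.766, 0.007, 0.006]
ft_force: [-0.2, -0.9, 0.2]
grip_width: 0.0005
clock 5.30 tcp bay [-124.3 -279.3] z 0.0205 phi 15.8 F [-0.2 -0.9  0.2] w 0.0005
 delta cm [ 0.03 -0.15 -0.15] roll 0.2
```

View pics/w4.png

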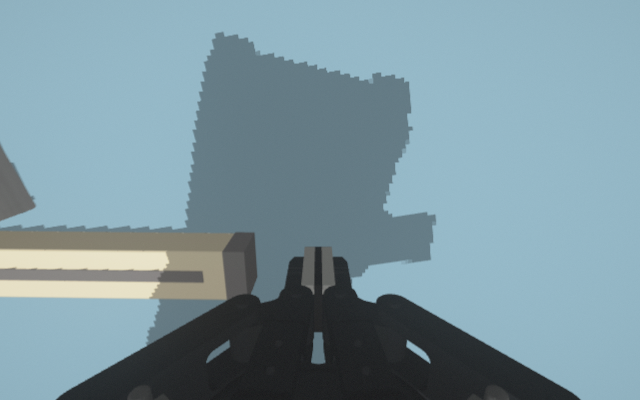

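```bash
python3 -m inch '[[[0,-1.8,0,0,0],[0,-3.2,0,0,0],[0,-4.6,0,0,0],[0,-6,0,0,0],[0,-6.8,0,0,0]]]';python3 - <<'E'
from h import *
goto(-123,-280,.022,16)
p,d,ci=shot('wrist','w5')
p,d,ci=shot('top','t5'); crop(p,'t5c',200,140,480,300,2.8)
E
```

```text
clock: 5.98
eef_pos: [0.5837, -0.1743, 0.0205]
tool_rot: [-0.643, 0.766, 0.008, 0.005]
ft_force: [0.6, -1.6, -0.4]
grip_width: 0.0001
clock 5.97 tcp bay [-106.2 -212.5] z 0.0205 phi 15.8 F [ 0.6 -1.6 -0.4] w 0.0001
 delta cm [ 6.95 -0.22 -0.28] roll 0.2
```

View pics/w5.png

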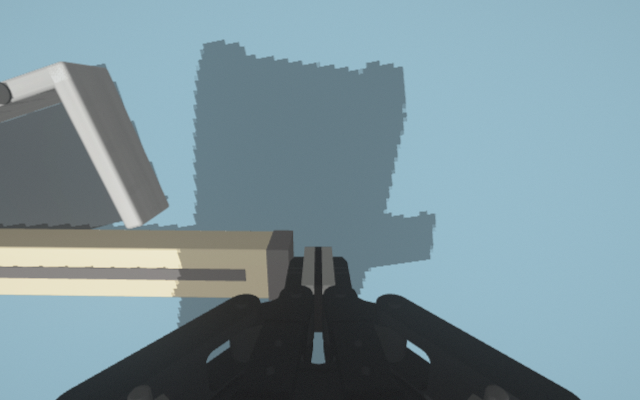

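View pics/t5c.png

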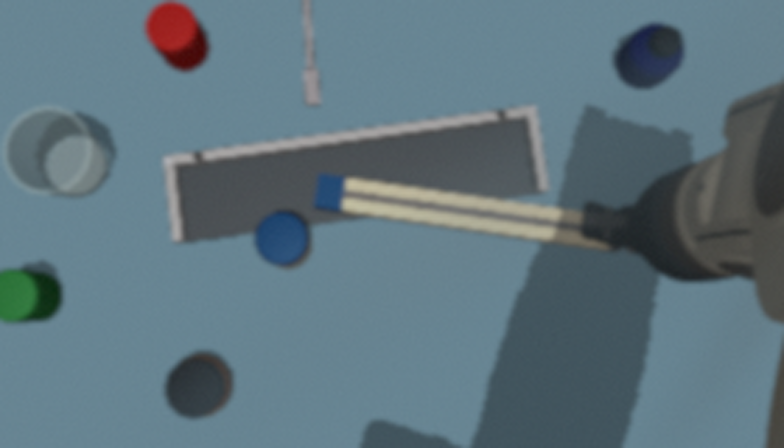

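```bash
python3 -m inch '[[[0,-1.4,0,0,0],[0,-2.8,0,0,0],[0,-4.2,0,0,0],[0,-5.6,0,0,0],[0,-6.4,0,0,0]]]';python3 - <<'E'
from h import *
goto(-123,-280,.022,16)
p,d,ci=shot('wrist','w6')
p,d,ci=shot('top','t6'); crop(p,'t6c',200,140,480,300,2.8)
E
```

```text
clock: 6.7
eef_pos: [0.5949, -0.1099, 0.0217]
tool_rot: [-0.644, 0.765, 0.009, 0.006]
ft_force: [-0.6, -0.4, -0.3]
grip_width: -0.0003
clock 6.70 tcp bay [ -88.5 -149.6] z 0.0217 phi 15.7 F [-0.6 -0.4 -0.3] w -0.0003
 delta cm [13.49 -0.2  -0.3 ] roll 0.3
```

View pics/w6.png

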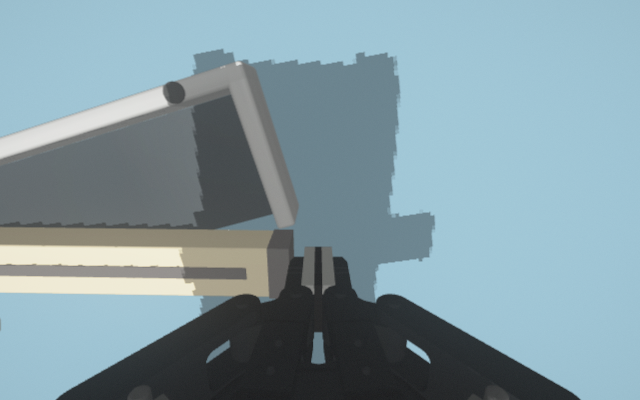

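View pics/t6c.png

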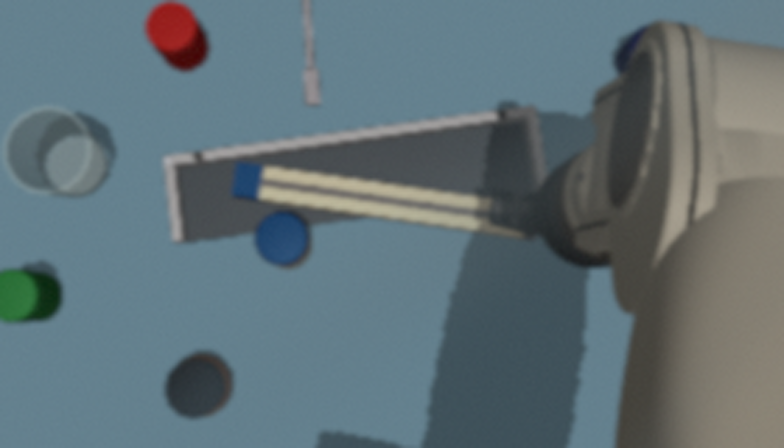

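```bash
python3 -m inch '[[[0,-0.5,0,0,0],[0,-1.0,0,0,0],[0,-1.5,0,0,0],[0,-1.7,0,0,0],[0,-1.7,0,0,0]]]';python3 - <<'E'
from h import *
goto(-123,-280,.022,16)
p,d,ci=shot('top','t7'); crop(p,'t7c',200,140,480,300,2.8)
ci=optics.camera_info('top')
E
```

```text
clock: 7.42
eef_pos: [0.5976, -0.095, 0.0222]
tool_rot: [-0.645, 0.764, 0.009, 0.007]
ft_force: [0.2, 0.3, -0.1]
grip_width: 0.0002
clock 7.42 tcp bay [ -84.3 -135. ] z 0.0222 phi 15.5 F [ 0.2  0.3 -0.1] w 0.0002
 delta cm [15.01 -0.13 -0.32] roll 0.5
```

View pics/t7c.png

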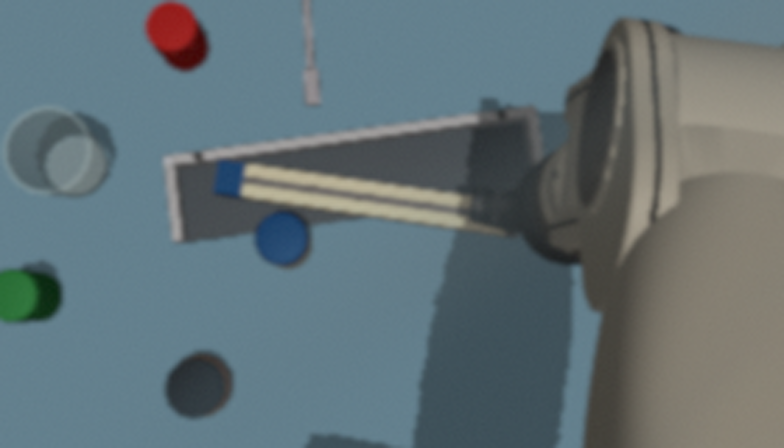

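Run:
```python
from h import *
ci=pickle.load(open('pics/t7.pkl','rb'))
for n,u,v in [('bF',218,160),('bN',214,192)]: print(n,w2b(ray(ci,u/2.8+199.7,v/2.8+139.7,.022)).round(1))
```

```text
bF [1.000e-01 1.056e+02]
bN [-24.7 111.7]
```

```bash
python3 -m inch '[[[0,1.5,0,0,0],[0,1.8,2.0,0,0],[0,1.8,4.5,0,0],[0,-1,4.6,0,0],[0,-4.3,4.6,0,0]]]';python3 - <<'E'
from h import *
goto(-104,-84,.022,16)
p,d,ci=shot('wrist','w8')
E
```

```text
clock: 8.1
eef_pos: [0.5568, -0.0652, 0.0238]
tool_rot: [-0.658, 0.753, 0.015, 0.013]
ft_force: [1.1, 0.5, -0.5]
grip_width: 0.0002
clock 8.10 tcp bay [-121.9 -101.2] z 0.0238 phi 13.6 F [ 1.1  0.5 -0.5] w 0.0002
 delta cm [-2.08 -1.34  0.26] roll 2.4
```

View pics/w8.png

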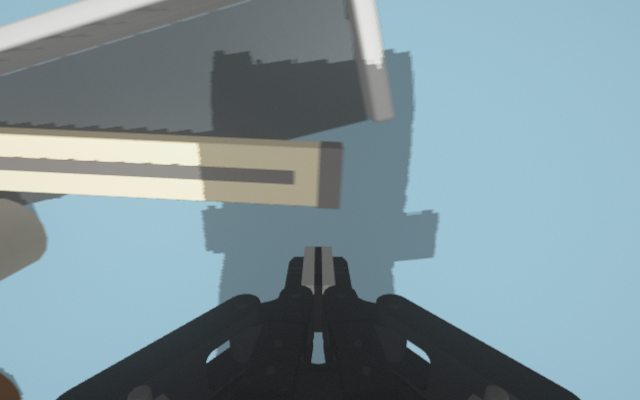

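```bash
python3 -m inch '[[[0,-0.3,-1.0,0,-1],[0,-0.6,-1.9,0,-2],[0,-0.9,-2.7,0,-4],[0,-1.2,-3.5,0,-5],[0,-1.5,-4.3,0,-6]]]';python3 - <<'E'
from h import *
goto(-104,-84,.022,16)
p,d,ci=shot('wrist','w9')
p,d,ci=shot('top','t9'); crop(p,'t9c',200,140,480,300,2.8)
E
```

```text
clock: 8.78
eef_pos: [0.6026, -0.0542, 0.0241]
tool_rot: [-0.697, 0.716, 0.015, 0.015]
ft_force: [-1.0, -1.2, -0.2]
grip_width: 0.0002
clock 8.78 tcp bay [-75.2 -94.9] z 0.0241 phi 7.4 F [-1.  -1.2 -0.2] w 0.0002
 delta cm [-0.7   3.    0.24] roll 8.6
```

View pics/w9.png

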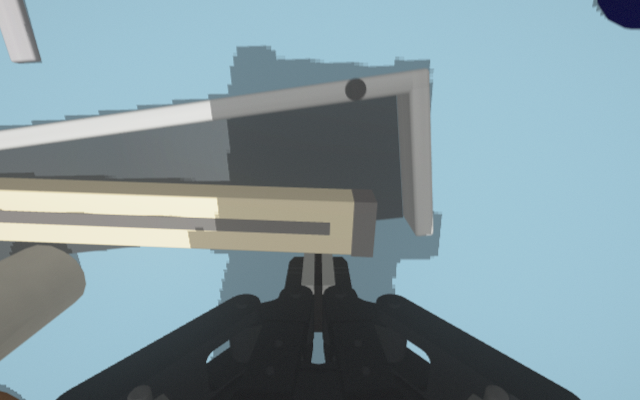

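View pics/t9c.png

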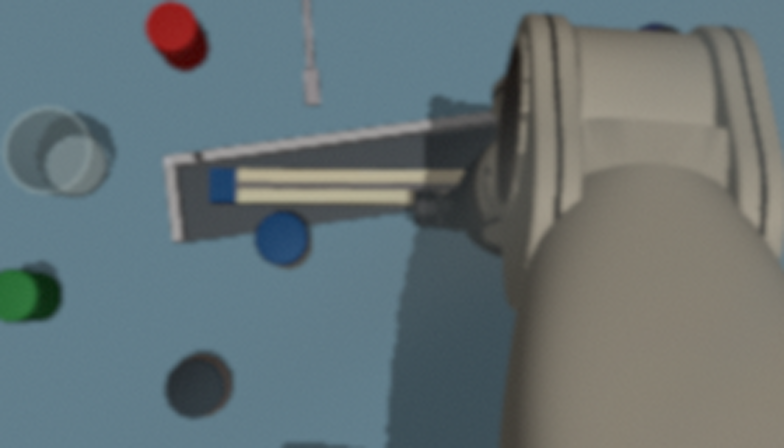

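```bash
python3 -m inch '[[[0,-0.1,-0.7,0,-1.5],[0,-0.2,-1.4,0,-3],[0,-0.3,-2,0,-4.5],[0,-0.4,-2.5,0,-6],[0,-0.4,-2.5,0,-7.4]]]';python3 - <<'E'
from h import *
goto(-104,-84,.022,0)
p,d,ci=shot('wrist','w10')
p,d,ci=shot('top','t10'); crop(p,'t10c',200,140,480,300,2.8)
E
```

```text
clock: 9.5
eef_pos: [0.6293, -0.0504, 0.0247]
tool_rot: [0.743, -0.669, -0.013, -0.017]
ft_force: [0.9, 0.3, -0.7]
grip_width: 0.0002
clock 9.50 tcp bay [-48.2 -93.9] z 0.0247 phi -0.1 F [ 0.9  0.3 -0.7] w 0.0002
 delta cm [-0.99  5.58  0.27] roll 0.1
```

View pics/w10.png

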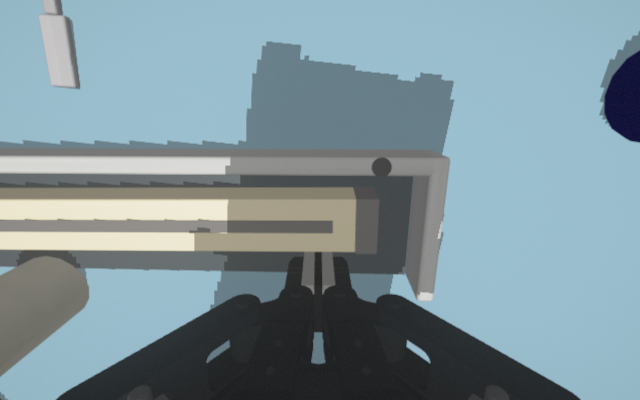

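View pics/t10c.png

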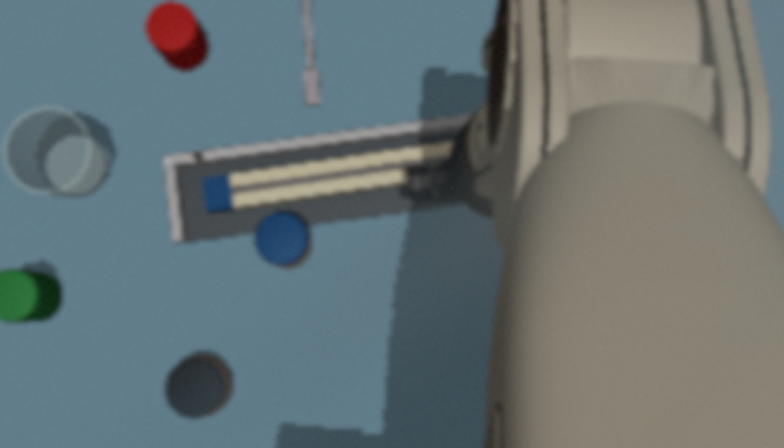

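```bash
python3 -m inch '[[[0,0,1.5,0,0],[4,-1.5,1.6,0,0],[8.5,-3.5,1.6,0,0],[8.5,-5.2,1.6,0,0],[8.5,-5.2,1.6,0.7,0]]]';python3 - <<'E'
from h import *
goto(-62,-42,.011,0)
E
```

```text
clock: 10.22
eef_pos: [0.6084, 0.0022, 0.0203]
tool_rot: [0.743, -0.669, -0.012, -0.017]
ft_force: [-0.2, -1.1, -1.2]
grip_width: 0.0718
clock 10.22 tcp bay [-63.6 -39.5] z 0.0203 phi -0.2 F [-0.2 -1.1 -1.2] w 0.0718
 delta cm [ 0.29 -0.15  0.92] roll 0.2
```

```bash
python3 -m inch '[[[8.5,0.2,0,0.4,0],[8.5,0.2,0,0.9,0],[8.5,0.2,-0.6,0.9,0],[8.5,0.2,-1.3,0.9,0],[8.5,0.2,-2,0.9,0]]]';python3 - <<'E'
from h import *
goto(-37,-42,.011,0)
p,d,ci=shot('wrist','w12')
E
```

```text
clock: 10.85
eef_pos: [0.6287, 0.0024, 0.0114]
tool_rot: [0.743, -0.669, -0.013, -0.017]
ft_force: [-2.8, -0.1, 1.9]
grip_width: 0.0852
clock 10.85 tcp bay [-43.4 -41.3] z 0.0114 phi -0.2 F [-2.8 -0.1  1.9] w 0.0852
 delta cm [ 0.07 -0.64  0.05] roll 0.2
```

View pics/w12.png

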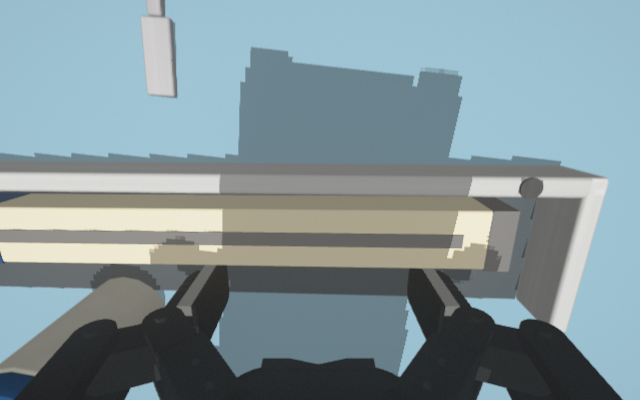

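```bash
python3 -m inch '[[[8.5,0,-0.2,0,0],[8.5,0,-0.4,0,0],[8.5,0,-0.5,0,0],[8.5,0,-0.6,0,0],[8.5,0,-0.6,0,0]]]';python3 - <<'E'
from h import *
goto(-37,-42,.011,0)
p,d,ci=shot('wrist','w13')
E
```

```text
clock: 11.52
eef_pos: [0.6357, 0.0033, 0.0116]
tool_rot: [0.743, -0.669, -0.012, -0.017]
ft_force: [-2.4, -0.7, -0.1]
grip_width: 0.0846
clock 11.53 tcp bay [-36.4 -41.1] z 0.0116 phi -0.2 F [-2.4 -0.7 -0.1] w 0.0846
 delta cm [0.09 0.06 0.05] roll 0.2
```

View pics/w13.png

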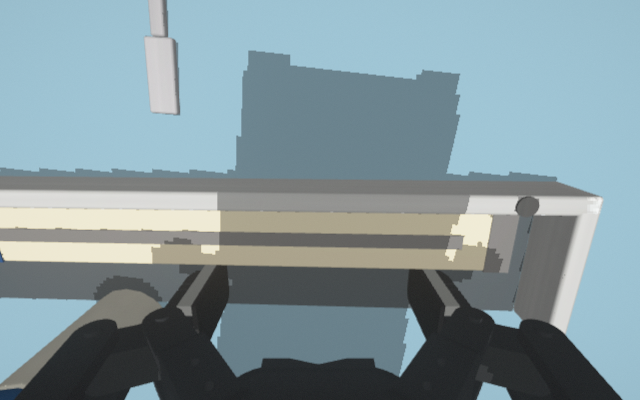

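Almost flush; I'll press until the wall reacts.

```bash
python3 -m inch '[[[8.5,0,-0.1,0,0],[8.5,0,-0.2,0,0],[8.5,0,-0.3,0,0],[8.5,0,-0.4,0,0],[8.5,0,-0.4,0,0]]]';python3 - <<'E'
from h import *
goto(-37,-42,.011,0)
p,d,ci=shot('wrist','w14')
E
```

```text
clock: 12.2
eef_pos: [0.6357, 0.0033, 0.0115]
tool_rot: [0.743, -0.669, -0.015, -0.015]
ft_force: [-12.7, -1.1, 8.1]
grip_width: 0.085
clock 12.20 tcp bay [-36.4 -41.1] z 0.0115 phi -0.2 F [-12.7  -1.1   8.1] w 0.085
 delta cm [0.09 0.06 0.05] roll 0.2
```

```bash
python3 -m inch '[[[8.5,0,1,0,0],[8.5,0,2.5,0,0],[8.5,0,3.5,-3,0],[8.5,0,5.5,-8,0],[8.5,0,8,-13,0]]]';python3 -m inch '[[[8.5,0,2,-5,0],[8.5,0,4,-8,0],[8.5,0,6,-10,0],[8.5,0,8,-11,0],[8.5,0,8,-11,0]]]';python3 - <<'E'
from h import *
goto(-37,-42,.011,0)
p,d,ci=shot('wrist','w15')
p,d,ci=shot('top','t15'); crop(p,'t15c',200,140,480,300,2.8)
p,d,ci=shot('scene','s15'); crop(p,'s15c',190,130,480,300,2.7)
E
```

```text
clock: 12.88
eef_pos: [0.5569, -0.0106, 0.1426]
tool_rot: [0.743, -0.669, -0.014, -0.015]
ft_force: [1.2, 0.4, 0.4]
grip_width: 0.0852
clock: 13.5
eef_pos: [0.4776, -0.0238, 0.2537]
tool_rot: [0.743, -0.669, -0.012, -0.017]
ft_force: [0.5, -0.3, -0.6]
grip_width: 0.085
clock 13.50 tcp bay [-196.4  -51.9] z 0.2537 phi -0.2 F [ 0.5 -0.3 -0.6] w 0.085
 delta cm [  0.04 -15.73  24.43] roll 0.2
```

View pics/w15.png

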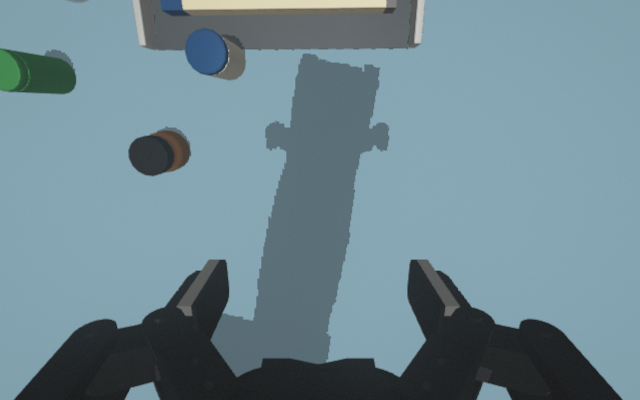

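View pics/t15c.png

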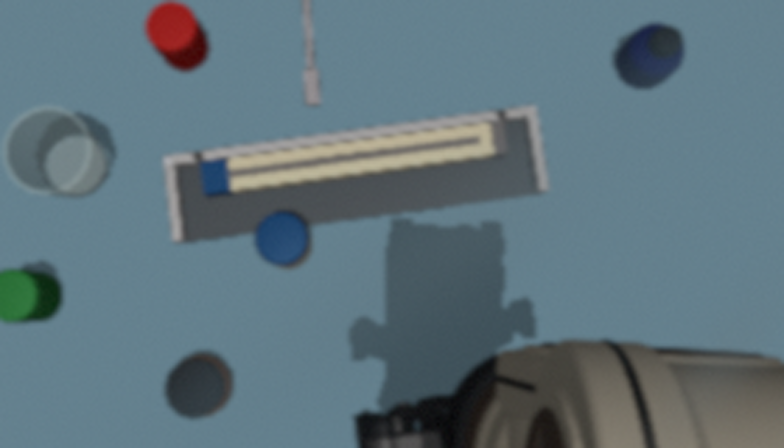

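View pics/s15c.png

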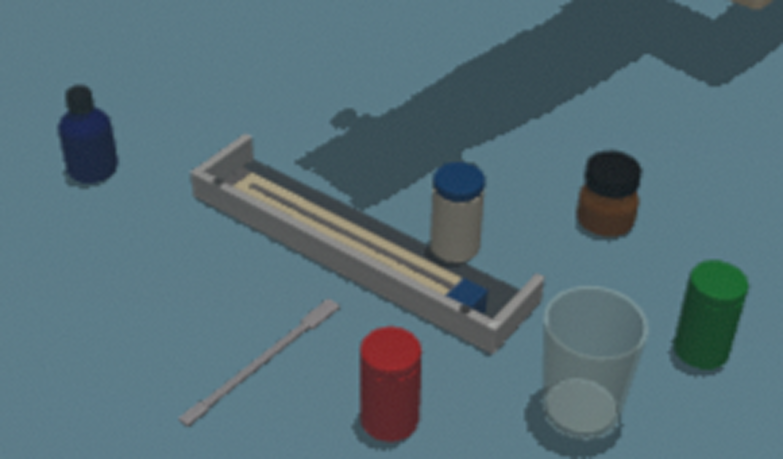

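```bash
python3 - <<'E'
from h import *
z=np.load('pics/t15.npz')['p'].astype(float);ci=pickle.load(open('pics/t15.pkl','rb'))
g=z[...,0]
N=[];W=[]
for u in range(285,374,4):
    # predicted near edge row
    w=b2w(-26,0); 
    # iterate: rows across near edge
    col=g[:,u]; base=proj(ci,[*b2w(-20,(329-u)*2.15),.022])[1]
    r=int(round(base)); seg=col[r-2:r+9]; hi=col[r-1:r+2].max()
    i0=int(np.argmax(seg)); lo=seg[i0:].min(); h=(seg[i0]+lo)/2
    k=next(i for i in range(i0,len(seg)-1) if seg[i+1]<h)
    v=r-2+k+(seg[k]-h)/(seg[k]-seg[k+1])
    N.append(w2b(ray(ci,u,v,.022)))
N=np.array(N);k=np.polyfit(N[:,1],N[:,0],1);print('near edge angle deg',np.degrees(np.arctan(k[0])),'x at -125, 0, 112:',np.polyval(k,[-125,0,112]).round(1));print(N[::3].round(1))
E
python3 - <<'E'
import numpy as np
a=np.load('pics/scene0.npz')['p'].astype(int);b=np.load('pics/s15.npz')['p'].astype(int)
d=np.abs(a-b).max(2)
for n,(x0,y0,x1,y1) in dict(bottle=(210,160,236,200),jar=(402,185,430,218),beaker=(388,236,430,293),spat=(256,240,316,290)).items(): print(n,d[y0:y1,x0:x1].max())
E
```

```text
near edge angle deg -0.18623337233809084 x at -125, 0, 112: [-24.6 -25.  -25.4]
[[-25.4  92.1]
 [-25.5  65.5]
 [-24.7  38.9]
 [-25.2  12.4]
 [-25.  -14.2]
 [-24.7 -40.8]
 [-25.1 -67.2]
 [-24.6 -93.8]]
bottle 7
jar 7
beaker 5
spat 4
```

Run:
```python
from h import *
for nm in ['top0','t15']:
  z=np.load(f'pics/{nm}.npz')['p'].astype(float);ci=pickle.load(open('pics/t15.pkl','rb'))
  g=z[...,0];N=[]
  for u in range(278,380,3):
    base=proj(ci,[*b2w(4,(329-u)*2.15),.026])[1]
    r=int(round(base)); seg=g[r-7:r+3,u][::-1]; i0=int(np.argmax(seg)); lo=seg[i0:].min();h=(seg[i0]+lo)/2
    k=next(i for i in range(i0,len(seg)-1) if seg[i+1]<h)
    v=r+2-(k+(seg[k]-h)/(seg[k]-seg[k+1])); N.append(w2b(ray(ci,u,v,.026)))
  N=np.array(N);k=np.polyfit(N[:,1],N[:,0],1);res=N[:,0]-np.polyval(k,N[:,1]);ok=abs(res)<.8;k=np.polyfit(N[ok,1],N[ok,0],1)
  print(nm,'wall outer edge deg',np.degrees(np.arctan(k[0])),np.polyval(k,[-125,0,112]).round(2),ok.sum(),len(ok),res.std())
```

```text
top0 wall outer edge deg -0.0830338879802327 [9.09 8.91 8.74] 33 34 0.51687139700876
t15 wall outer edge deg 0.3007641761843049 [7.45 8.11 8.7 ] 27 34 1.1809536242536203
```

```bash
python3 -m inch '[[[8.5,-1,-2,0.5,0],[8.5,-2,-4,1,0],[8.5,-3,-6,1.5,0],[8.5,-4,-8,2,0],[8.5,-4,-8,2,0]]]';python3 - <<'E'
from h import *
p,d,ci=shot('wrist','w16'); crop(p,'w16c',60,40,460,260,2)
E
```

```text
clock: 14.28
eef_pos: [0.5543, 0.0263, 0.232]
tool_rot: [0.744, -0.668, -0.014, -0.015]
ft_force: [-1.1, -0.7, -0.5]
grip_width: 0.0846
```

View pics/w16c.png

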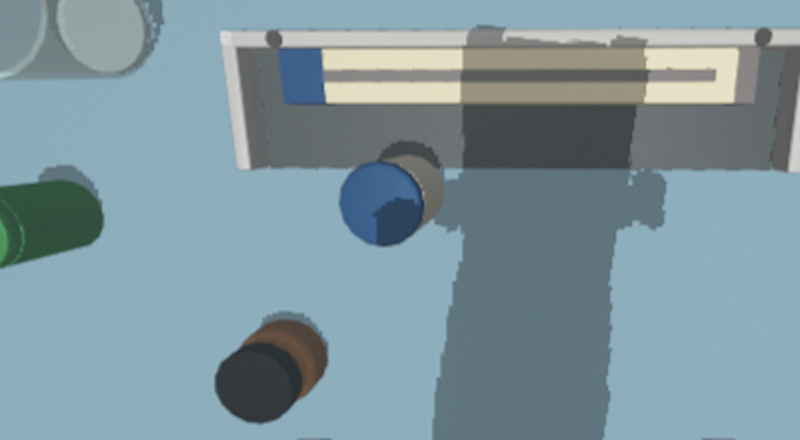

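The crop shows the rail flush against the back wall over its whole length, from the blue cap at (300,75) to the grey end at (745,75), with no gap visible. The robot is clear of everything, so I'm handing in.

```bash
python3 -c "
from workcell import ticket
print(ticket.job_done())"
```

```text
the job is handed in; nothing more can be done
None
```

The rail is parked: blue end behind the post, both ends inside the cheeks, flat against the back wall. I handed the job in at about 14 s, and `job_done` gave no verdict.

**What I did:** I pushed the rail with the open fingertips to a tilt of about 16°. I then pushed on its grey end until the blue end was behind the post, swung the grey end in past the right cheek, and pressed the rail home with two fingers. It was never gripped or lifted.

**Last checks:**
- **Contact with the wall:** on the last press the arm stopped moving and the wrist force rose to about 15 N. The last wrist view showed no gap along the wall.
- **Flatness:** the rail's near edge lay 33.7 to 34.1 mm from the wall's outer edge at the three points I compared, against a nominal 34 mm. That used the wall edge from the first picture.
- **One disagreement:** the same wall fit on the final top picture came out 0.3° off and noisy, which I put down to the arm's shadow. I set it aside in favour of the first picture's fit and the close view.
- **Bystanders:** the bottle, jar, beaker and spatula are unchanged between the first and last scene pictures.

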